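# Set the depth stop of the injection manipulator

### The arm

A 6-joint arm with a two-finger parallel gripper is mounted at the origin on the work surface. World frame = base frame: x ahead of the robot, y to its left, z up, the work surface at z = 0. Lengths are in m, angles in rad, forces in N, time in s.
With the tool pointing down it reaches from about 0.25 to 0.725 m from the base axis. Payload 9.7 kg.
Tool frame: the origin (TCP) lies on the centre line of the jaws, within the pads' length; the fingertips stand 11 mm ahead of it and the grasp point (between the pads) lies 8 mm behind it (ctrl.tip_extent is the distance from the TCP to the fingertips, in m); z points along the fingers, y is the line along which they close (so a half turn about z gives the same grasp; the last joint's range is limited). The gripper opens to 85 mm and grips with 20 to 120 N. Pads are 22 mm wide; open, the fingers measure 114 mm over their backs; the gripper's body (76 mm by 85 mm) begins 54 mm behind the grasp point. The pads swing forward as they close: fully open they stand 13 mm farther back than shut.
Start: joints at [1.283, 0.087, 0.176, 1.66, 0, 1.571], TCP at [0.156, 0.527, 0.205] pointing down, gripper open.
Joint ranges: [-3.13, 3.13], [-0.85, 1.81], [-1.15, 1.24], [-2.2, 2.28], [-1.44, 1.52], [-3.14, 3.14]. Speed limits (rad/s): [2.22, 2.22, 2.57, 3.14, 3.14, 3.14].

### API

Orientations are given as a unit quaternion [x, y, z, w].
In Python, from plant import ctrl gives the robot as it stands.
- The arm moves only by the shell command python3 -m creep 'ROWS' [FORCE]. ROWS is JSON, a list of rows, each a list of 7 numbers: the opening, from -1 (shut) to 1 (fully open), so that 0 is half open, then the shift along the tool's x, y, z as a fraction of full scale, then the turn, a rotation vector about the tool's x, y, z as a fraction of full scale. In form: [[grip, dx, dy, dz, ax, ay, az], ...]. A call has 1 to 10 rows; each row shifts and turns the commanded pose from where the row before left it, along the tool's axes as they then stand; what a row does not reach is not made up. Full scale, the value 1, is 5 cm for a shift and 0.15 rad for a turn. A row lasts 1/10 s, in which the tool goes at most 50 mm and 8.59 degrees, less where a joint would pass 70% of its speed; a pose out of reach is approached as far as the arm can. A call with a number of a shift or a turn outside -1 to 1 is refused whole. A call with a gripper value outside its range is refused whole. The fingers move at their own pace and stop on an object; FORCE is the grip in N (left out, the last holds). Time passes only in rows, so rows that do not move let the fingers close. It gives the time, the measured TCP pose, the force, the opening and the grip force at its end, in the units of the state.
- ctrl.state(): the state, without advancing time (a new reading comes with each control period).
- ctrl.get_image(name): name is "scene" or "top"; returns the picture (400x640x3 uint8, red, green, blue); there is no depth.
- ctrl.camera_info(name): a dict with "mtx" (3x3 intrinsics, pixels), "eye" and "orientation" of the camera in the world. Camera axes: x right, y up, looking along -z (the intrinsics and any distortion apply to the point x, -y, -z); pixel columns grow to the right and rows downward; lengths in m; the calibration is good to about 2 mm. A picture is of the moment at which its call begins. camera_info takes no time and is no camera call.
- ctrl.hand_in(): hands the job in; it is judged then, once.
Trained networks look in the newest picture that a camera, given by its name, has taken for a name from the list of things; names that differ only in an ending like _2 or _b are one class to them, and where a whole thing is asked for, a point or a joint stands for the part that bears it (a point fixed in the world has none). Each returns a list of dicts, best first, with "confidence" (0 to 1); they miss things now and then, are a little off and sometimes report something else, mostly with a low value. They report only what shows in the picture. A call takes as long as a camera call. They do not tell look-alikes from the thing itself.
- ctrl.look_for(target, camera): "bbox" ([left, top, right, bottom] in pixels, round what is visible of it).
- ctrl.outline_of(target, camera): "region" (400x640 bool, what is visible of it) and "bbox" ([left, top, right, bottom] in pixels, round what is visible of it).
The state is a dict: "clock": time; "joint_positions": joint angles; "qd": joint speeds; "joint_efforts": joint torques, N m; "tcp_pos": TCP position; "orientation": TCP orientation; "wrist_force": force on the tool from outside, world axes, zero at the start; "wrist_torque": the same for the moment, N m; "grip_width": finger opening in m; "grasp_force": force on a finger pad.
Only numpy, scipy, OpenCV 4.12 (cv2) and the standard library are available. Lean on these libraries where they do the work, as an engineer would, in place of code of your own. Each camera call takes 0.05 s, during which the arm holds its last target. There are 200 camera calls.

### The job

Set the depth stop on the micromanipulator with the blue wing screw: turn the screw clockwise, seen from above, until it bottoms (its white line then points at the red mark), then back it off anticlockwise by an eighth of a turn (45 degrees, one mark on the dial) and let go of it. Leave the black and the grey wing screws of the two other manipulators as they are.

Things in the scene. Friction and masses are not known exactly. Their poses are not given: they have to be found in the camera images.
- stop_blue (a joint): angle of the blue wing screw, rad: 0 = bottomed (hard stop, white line at the dial's red mark), growing anticlockwise from above; starts at 1.0 to 1.45, turns to 2.6, friction 0.06 N m, stays where left, height constant. Fixed stand: steel foot 100 x 80 mm, dark block 70 x 70, top at 60 mm, thin needle holder reaching 120 mm from the axis at 40 mm height, pointing the red mark's way.
- stop_blue_grip (a point): on the blue screw's vertical axis, 97 mm above the bench. Around it an upright bar grip 42 mm long, 14 thick, from 26 mm below to 10 mm above this point, on a disc 44 mm across (top 25 mm below). x axis: along the bar to the end with the white line, turns with the screw; z up. Under it a fixed white dial 70 mm across, top 32 mm below, with eight marks 45 degrees apart, one broad and red.
- stop_black_tip (a point): outer end of the black wing screw's bar (the end with the white line), 21 mm from its turning axis, 97 mm above the bench. This screw sits on an identical stand but must stay as it is.
- stop_grey_tip (a point): outer end of the grey wing screw's bar (the end with the white line), 21 mm from its turning axis, 97 mm above the bench. This screw sits on an identical stand but must stay as it is.
Not all that is in view belongs to the job. What is shaped like the part that bears stop_blue but pink is not meant.

How it is judged:
By the outcome, as a careful person would: the job done as asked, in the order asked, and still so for the second after the job is handed in, with the robot touching nothing.
It also fails if it takes over 35 s, if anything falls off the work surface, if the arm or the gripper's body presses on something with over 40 N, if the wrist force passes 120 N, or if a joint passes its speed limit or range.

## Working session

There is one attempt and no reset: what is moved stays moved. The work goes in short steps, Python scripts to look and compute and a shell command to move; the robot and the scene stay as the last step left them, time stands still between calls to the robot, and variables do not carry over. Pictures are saved under pics/ and viewed, at most 10 in all, crops included, and the job is handed in when it is done.

```bash
ls; mkdir -p pics; python3 - <<'E'
from plant import ctrl
import cv2
for c in("scene","top"):
    im=ctrl.get_image(c); cv2.imwrite(f"pics/{c}0.png",im[:,:,::-1])
    i=ctrl.camera_info(c); print(c,i)
    print([(d['confidence'],d['bbox']) for d in ctrl.look_for("stop_blue",c)],[(d['confidence'],d['bbox']) for d in ctrl.look_for("stop_blue_grip",c)])
print(ctrl.state())
E
```

```text
pics
scene {'mtx': array([[493.055869  ,   0.        , 321.9925719 ],
       [  0.        , 493.055869  , 204.93815929],
       [  0.        ,   0.        ,   1.        ]]), 'eye': array([1.10415126, 0.38476125, 1.00935003]), 'orientation': array([0.17847414, 0.27890105, 0.79887979, 0.50214765])}
[(0.84, [216.0, 116.2, 231.9, 137.0]), (0.67, [274.9, 208.0, 297.7, 230.1]), (0.64, [369.4, 164.3, 382.0, 185.5]), (0.54, [462.6, 195.7, 481.6, 221.1])] [(0.82, [217.5, 122.2, 237.9, 138.8]), (0.78, [369.2, 164.7, 385.5, 184.6]), (0.68, [282.9, 209.5, 298.8, 235.4]), (0.63, [458.9, 197.3, 481.6, 217.7]), (0.54, [160.4, 184.9, 174.8, 205.6])]
top {'mtx': array([[437.53294739,   0.        , 323.40680276],
       [  0.        , 437.53294739, 198.68764039],
       [  0.        ,   0.        ,   1.        ]]), 'eye': array([0.23683857, 0.04169428, 1.02306513]), 'orientation': array([-0.08251281,  0.08517933,  0.71545196, -0.6885235 ])}
[(0.83, [146.5, 273.5, 168.9, 295.7]), (0.77, [255.8, 272.5, 279.6, 294.6]), (0.59, [459.3, 255.1, 485.7, 276.4]), (0.51, [320.0, 172.2, 339.1, 189.4])] [(0.61, [466.8, 254.8, 482.2, 275.6]), (0.58, [322.7, 171.1, 340.5, 186.7]), (0.54, [256.7, 268.9, 280.6, 293.2])]
{'clock': 0.3, 'joint_positions': array([1.28300812e+00, 8.70908127e-02, 1.75656532e-01, 1.65982654e+00,
       3.55500107e-05, 1.57076464e+00]), 'qd': array([ 1.86025094e-03, -1.76652970e-03,  2.24988946e-03, -1.74197029e-03,
        8.47926045e-04,  3.72917756e-06]), 'joint_efforts': array([-4.70089708e-04, -5.19565308e+01,  4.64318061e+01,  6.50469563e-03,
        9.51058965e-07,  6.44644359e-06]), 'tcp_pos': array([0.15606937, 0.52729038, 0.20465423]), 'orientation': array([ 1.43382370e-01,  9.89667339e-01, -2.27296720e-04, -5.08986239e-05]), 'wrist_force': array([0.81149154, 1.26364152, 0.26822549]), 'wrist_torque': array([-0.02452601,  0.01170307, -0.03606352]), 'grasp_force': 0.0, 'grip_width': 0.08543898074375887}
```

View pics/scene0.png

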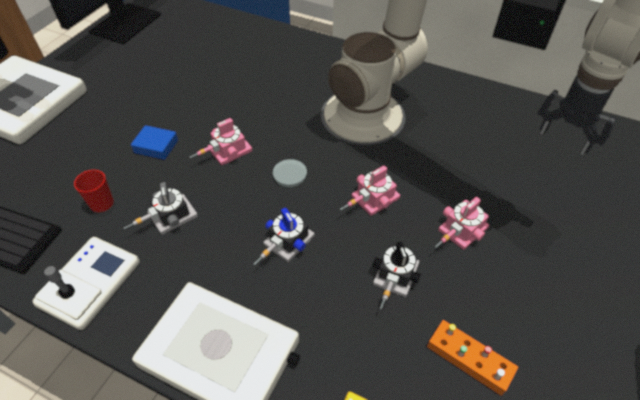

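View pics/top0.png

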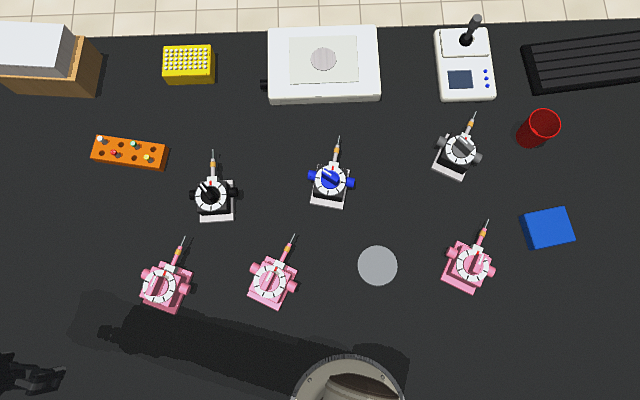

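Candidates in the top picture are blue at (330,180), the pink look-alikes at (158,287), (270,283) and (473,265), black at (211,195) and grey at (461,150). The blue one is the one described. In the scene picture it is at (287,225). Next is the close crop.

```bash
cat > h.py <<'E'
import numpy as np,cv2
from scipy.spatial.transform import Rotation as R
from plant import ctrl
def proj(c,P):
    i=ctrl.camera_info(c); p=R.from_quat(i['orientation']).inv().apply(np.atleast_2d(P)-i['eye'])*[1,-1,-1]
    q=p@i['mtx'].T; return q[:,:2]/q[:,2:]
def back(c,uv,z):
    i=ctrl.camera_info(c); uv=np.atleast_2d(uv)
    d=np.c_[uv,np.ones(len(uv))]@np.linalg.inv(i['mtx']).T*[1,-1,-1]
    d=R.from_quat(i['orientation']).apply(d); return i['eye']+d*((z-i['eye'][2])/d[:,2])[:,None]
E
python3 - <<'E'
from h import *
a=cv2.imread("pics/top0.png")[155:210,300:360]; b=cv2.imread("pics/scene0.png")[200:260,255:320]
f=lambda x:cv2.resize(x,(390,390),interpolation=cv2.INTER_CUBIC)
cv2.imwrite("pics/crop0.png",np.hstack([cv2.resize(a,(400,int(400*55/60))),cv2.resize(b,(400,366))]))
# dial: white pixels in top
im=cv2.imread("pics/top0.png").astype(int)
m=np.zeros(im.shape[:2],bool); m[155:210,300:360]=True
blue=m&(im[...,0]>120)&(im[...,0]>im[...,2]+60)
P=back("top",[[330.5,180.5]],.065); print(P)
for d in ctrl.outline_of("stop_blue","top"): print(d['confidence'],d['bbox'],d['region'].sum())
E
```

```text
[[0.51079943 0.0157909  0.065     ]]
0.96 [144.9, 274.4, 170.6, 295.4] 362
0.75 [260.1, 271.9, 277.9, 294.6] 326
0.66 [461.4, 255.5, 485.8, 273.7] 377
0.57 [321.2, 171.9, 340.2, 188.0] 311
0.29 [454.0, 138.9, 475.2, 157.9] 311
```

View pics/crop0.png

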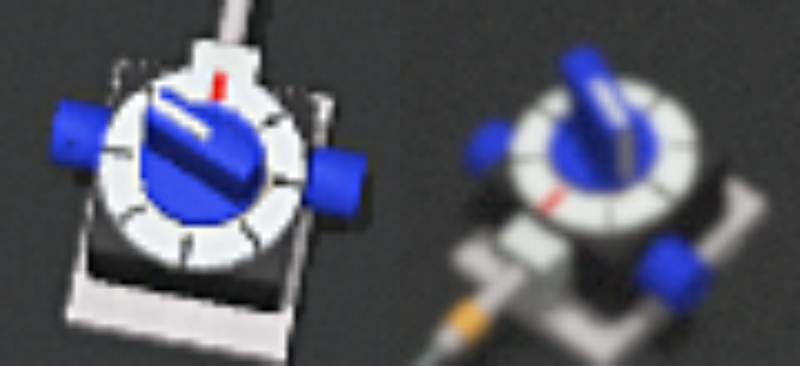

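The crop shows the blue screw. In the top view the dial centre is near (330.4,180.3), the red mark near (332.8,168), and the white line points up-left from (331.5,175) to (325,169). Now I fit the pose.

```bash
python3 - <<'E'
from h import *
T=lambda x,y:[300+x/6.6667,155+y/6.6545]
S=lambda x,y:[255+x*65/400,200+y*60/366]
# dial centre: extremes of white ring
print("dial top", back("top",[T((99+305)/2,(67+270)/2)],.065)[0], "scene", back("scene",[S((510+700)/2,(74+236)/2)],.065)[0])
c=back("top",[T(202,169)],.065)[0]
r=back("top",[T(219,87)],.065)[0]-c; print("red r",np.hypot(*r[:2]),np.degrees(np.arctan2(r[1],r[0])))
for cam,a,b in(("top",T(210,134),T(160,92)),("scene",S(627,130),S(597,78))):
    p=back(cam,[a,b],.107); d=p[1]-p[0]; print(cam,p,np.hypot(*d[:2]),np.degrees(np.arctan2(d[1],d[0])))
# ring mask fits
for cam,f,(x0,x1,y0,y1) in(("top","pics/top0.png",(312,348,163,197)),("scene","pics/scene0.png",(335-2000,0,0,0))):
    pass
for cen in (c,):
  for th in(60,70,50,40):
    e=cen+[.021*np.cos(np.radians(th)),.021*np.sin(np.radians(th)),.042]; print(th,(proj("top",e)-[300,155])*6.66,(proj("scene",e)-[255,200])*[6.15,6.1]+[0,0])
E
```

```text
dial top [0.51123958 0.01622835 0.065     ] scene [0.44418534 0.15642723 0.065     ]
red r 0.029952809851457082 -13.656245884257205
top [[0.51086272 0.01423382 0.107     ]
 [0.52589572 0.03003616 0.107     ]] 0.02181066135884363 46.42925083383588
scene [[0.45931232 0.16933893 0.107     ]
 [0.44154354 0.14951375 0.107     ]] 0.02662268540815715 -131.86902802896512
60 [[147.00763628 105.16562168]] [[226.77308055 124.21783697]]
70 [[142.67774705 115.00216407]] [[234.61249166 119.28483037]]
50 [[153.0465597   96.21052206]] [[217.99851865 128.03394347]]
40 [[160.60893005  88.40442152]] [[208.56099771 130.61020558]]
```

```bash
python3 - <<'E'
from h import *
S=lambda x,y:[255+(x-400)*65/400,200+y*60/366]
c=back("scene",[S(605,155)],.065)[0];print(c)
r=back("scene",[S(552,201)],.065)[0]-c; print(np.hypot(*r[:2]),np.degrees(np.arctan2(r[1],r[0])))
p=back("scene",[S(627,130),S(597,78)],.107); d=p[1]-p[0]; print(p,np.hypot(*d[:2]),np.degrees(np.arctan2(d[1],d[0])))
for th in(60,50,40):
    e=np.array([.511,.0162,.107])+[.021*np.cos(np.radians(th)),.021*np.sin(np.radians(th)),0]; print(th,(proj("scene",e)-[255,200])*[6.15,6.1]+[400,0])
# tool frame now
s=ctrl.state();M=R.from_quat(s['orientation']).as_matrix();print(M.round(3))
E
```

```text
[0.51137211 0.01748895 0.065     ]
0.02923307353648798 -15.604461567997884
[[0.5239416  0.03571155 0.107     ]
 [0.50706638 0.01408655 0.107     ]] 0.02743016653626942 -127.96693770312484
60 [[626.7655227  124.06543464]]
50 [[617.99130042 127.88123642]]
40 [[608.55414825 130.45729152]]
[[-0.959  0.284 -0.   ]
 [ 0.284  0.959 -0.   ]
 [ 0.    -0.    -1.   ]]
```

```bash
python3 -m creep '[[1,-0.7,-0.55,0,0,0,0],[1,-0.7,-0.55,0,0,0,0],[1,-0.7,-0.55,0,0,0,0],[1,-0.7,-0.55,0,0,0,0],[1,-0.7,-0.55,0,0,0,0],[1,-0.7,-0.55,0,0,0,0],[1,-0.7,-0.55,0,0,0,0],[1,-0.7,-0.55,0,0,0,0],[1,-0.7,-0.55,0,0,0,0],[1,-0.7,-0.55,0,0,0,0]]' 40; python3 -m creep '[[1,-0.7,-0.55,0,0,0,-1],[1,0,0,0,0,0,-1],[1,0,0,0,0,0,-1],[1,0,0,0,0,0,-1],[1,0,0,0,0,0,-1]]'; python3 -c "
from h import *
s=ctrl.state();print(s['joint_positions'],s['tcp_pos'],R.from_quat(s['orientation']).as_matrix().round(3))"
```

```text
clock: 1.35
tcp_pos: [0.4144, 0.1627, 0.2051]
orientation: [0.143, 0.99, 0.0, 0.0]
wrist_force: [-0.1, 0.6, -0.0]
grip_width: 0.0853
grasp_force: 0.0
clock: 1.85
tcp_pos: [0.437, 0.1317, 0.2049]
orientation: [-0.224, 0.974, 0.0, -0.0]
wrist_force: [0.5, 0.4, 0.0]
grip_width: 0.0853
grasp_force: 0.0
[ 2.92619259e-01 -1.35527837e-01 -4.20747164e-02  1.66425883e+00
  5.72921330e-05 -1.60101312e-01] [0.43699599 0.13167133 0.20490316] [[-0.899 -0.437 -0.   ]
 [-0.437  0.899  0.   ]
 [ 0.     0.    -1.   ]]
```

```bash
python3 -m creep '[[1,-0.11,-0.905,0,0,0,0],[1,-0.11,-0.905,0,0,0,0],[1,-0.11,-0.905,0,0,0,0],[1,0,0,0,0,0,-0.94],[1,0,0,0,0,0,-0.94],[1,0,0,0,0,0,-0.94],[1,0,0,0.7,0,0,0],[1,0,0,0.7,0,0,0],[1,0,0,0,0,0,0]]' 25; python3 -c "
from h import *
for c in('scene','top'):
    im=ctrl.get_image(c);u,v=proj(c,[[.511,.017,.1]])[0].astype(int);a=im[max(v-50,0):v+50,u-50:u+50,::-1]
    cv2.imwrite(f'pics/{c}1.png',a) ; globals()[c]=cv2.resize(a,(400,400))
cv2.imwrite('pics/c1.png',np.hstack([top,scene]))
s=ctrl.state();print(s['tcp_pos'],R.from_quat(s['orientation']).as_matrix().round(3))"
```

```text
clock: 2.75
tcp_pos: [0.5081, 0.0165, 0.1305]
orientation: [-0.421, 0.907, 0.001, -0.003]
wrist_force: [-0.6, -1.1, -0.5]
grip_width: 0.0857
grasp_force: 0.0
[0.51023309 0.01659408 0.13553317] [[-0.645 -0.764 -0.001]
 [-0.764  0.645 -0.   ]
 [ 0.     0.    -1.   ]]
```

View pics/c1.png

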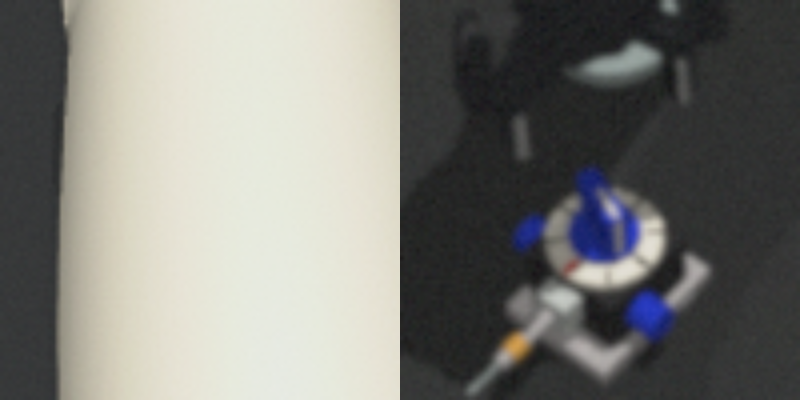

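The scene crop shows the open fingers (crop pixels 520,135 and 683,80) straddling the blue bar at (605,205). The arm hides the top view. Now I descend and close.

```bash
python3 -m creep '[[1,0,0,0.435,0,0,0],[1,0,0,0.435,0,0,0],[1,0,0,0,0,0,0],[-0.2,0,0,0,0,0,0],[-0.5,0,0,0,0,0,0],[-0.8,0,0,0,0,0,0],[-1,0,0,0,0,0,0],[-1,0,0,0,0,0,0],[-1,0,0,0,0,0,0],[-1,0,0,0,0,0,0]]' 25;python3 -c "
from h import *
s=ctrl.state();print(s)"
```

```text
clock: 3.85
tcp_pos: [0.5105, 0.0166, 0.0914]
orientation: [-0.421, 0.907, 0.0, -0.0]
wrist_force: [0.4, 0.2, 1.1]
grip_width: 0.0001
grasp_force: 0.0
{'clock': 3.85, 'joint_positions': array([ 3.25020949e-02, -1.95660821e-02, -1.52382204e-01,  1.43809232e+00,
       -2.83391327e-05, -8.37544816e-01]), 'qd': array([ 0.00017681, -0.00027964, -0.00115408, -0.00041093, -0.00038581,
       -0.00069578]), 'joint_efforts': array([ 3.05184876e-04, -4.58069193e+01,  4.70533383e+01,  4.56612470e-03,
       -1.09110599e-04, -9.51621723e-05]), 'tcp_pos': array([0.51047171, 0.01658842, 0.09139905]), 'orientation': array([-4.21431672e-01,  9.06860156e-01,  8.92330476e-06, -5.71290124e-05]), 'wrist_force': array([0.43552349, 0.21917986, 1.05479429]), 'wrist_torque': array([-0.01267879,  0.00150831,  0.03880301]), 'grasp_force': 0.0, 'grip_width': 0.00014133454566927136}
```

```bash
python3 -c "
from h import *
im=ctrl.get_image('scene');u,v=proj('scene',[[.511,.017,.1]])[0].astype(int);a=im[v-60:v+60,u-70:u+70,::-1]
cv2.imwrite('pics/c2.png',cv2.resize(a,(700,600),interpolation=cv2.INTER_CUBIC))
print(u,v,proj('scene',[ctrl.state()['tcp_pos']]), ctrl.tip_extent)"
```

```text
287 216 [[287.60733268 218.29131517]] 0.011
```

View pics/c2.png

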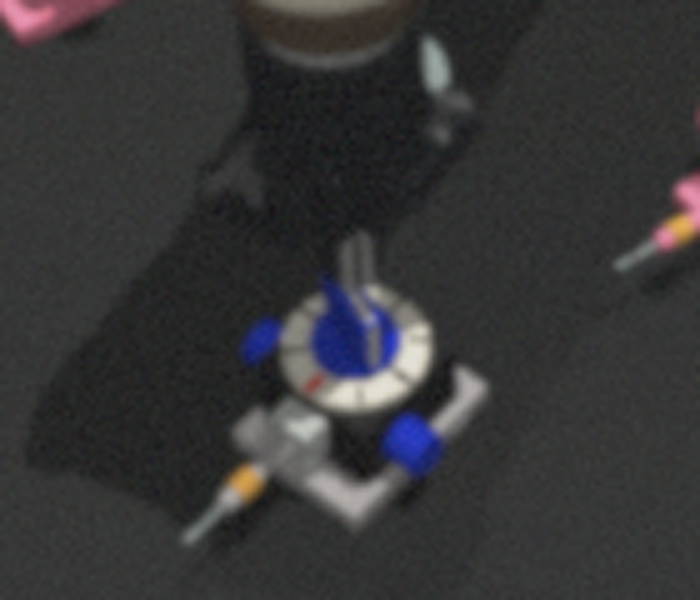

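```bash
python3 -c "
from h import *
t=np.array([.5102,.0166,0]);y=np.array([-.764,.645,0])
for z in(.1245,.1375,.15,.165): print(z,proj('scene',[t-.05*y+[0,0,z],t+.05*y+[0,0,z]]).round(1).tolist())
print('seen 267.8,205.3 307.8,191.8')
for z in(.08,.1,.107,.12,.13):print(z,(proj('scene',[.5105,.0166,z])-[217,156])*5)
c=np.array([.511,.017,.107])
for th in(40,50,60,70):
  x=np.r_[np.cos(np.radians(th)),np.sin(np.radians(th)),0];print(th,((proj('scene',[c+.021*x,c-.021*x])-[217,156])*5).round().tolist())
s=ctrl.state();print(s['wrist_force'],s['grip_width'])
"
```

```text
0.1245 [[266.3, 216.5], [307.1, 202.5]]
0.1375 [[265.8, 213.0], [307.0, 198.9]]
0.15 [[265.4, 209.6], [306.9, 195.4]]
0.165 [[264.8, 205.3], [306.8, 191.2]]
seen 267.8,205.3 307.8,191.8
0.08 [[354.22488052 326.13903522]]
0.1 [[352.11178465 300.31044105]]
0.107 [[351.35850302 291.10300008]]
0.12 [[349.94018581 273.76675882]]
0.13 [[348.83168324 260.21741476]]
40 [[361.0, 328.0], [342.0, 258.0]]
50 [[369.0, 325.0], [335.0, 260.0]]
60 [[376.0, 322.0], [328.0, 263.0]]
70 [[382.0, 318.0], [321.0, 267.0]]
[0.25774083 0.20629707 0.23269424] -0.0001540174636005647
```

```bash
python3 -c "
from h import *
t=np.array([.156,.527,0]);y=np.array([.284,.959,0])
for z in(.193,.206,.22,.235): print(z,[proj(c,[t-.05*y+[0,0,z],t+.05*y+[0,0,z]]).round(1).tolist() for c in('scene','top')])
a=cv2.imread('pics/scene0.png')[80:160,530:630];b=cv2.imread('pics/top0.png')[320:400,0:100]
cv2.imwrite('pics/c3.png',np.hstack([cv2.resize(cv2.convertScaleAbs(k,alpha=2),(400,320)) for k in(a,b)]))
"
```

```text
0.193 [[[533.8, 147.7], [574.5, 168.9]], [[80.9, 369.1], [28.8, 354.5]]]
0.206 [[[535.7, 143.7], [576.9, 164.9]], [[76.9, 370.2], [24.0, 355.3]]]
0.22 [[[537.8, 139.3], [579.4, 160.6]], [[72.4, 371.4], [18.6, 356.2]]]
0.235 [[[540.1, 134.6], [582.3, 155.8]], [[67.5, 372.7], [12.7, 357.2]]]
```

View pics/c3.png

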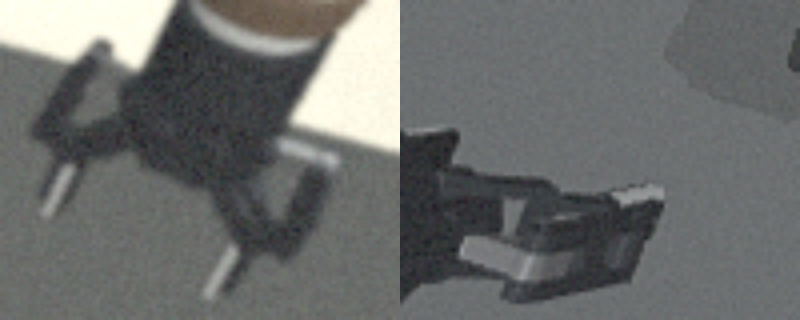

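The fingertips appear about 27 mm higher in the images than the reported TCP implies, at the start pose as well. At the start they are at (541,134) and (582,154), which matches z≈0.235. So the jaws closed just above the bar. I open and go 26 mm lower.

```bash
python3 -m creep '[[1,0,0,0,0,0,0],[1,0,0,0,0,0,0],[1,0,0,0,0,0,0],[1,0,0,0,0,0,0],[1,0,0,0,0,0,0],[1,0,0,0.26,0,0,0],[1,0,0,0.26,0,0,0],[1,0,0,0,0,0,0]]' 25; python3 -m creep '[[-0.2,0,0,0,0,0,0],[-0.5,0,0,0,0,0,0],[-0.7,0,0,0,0,0,0],[-1,0,0,0,0,0,0],[-1,0,0,0,0,0,0],[-1,0,0,0,0,0,0],[-1,0,0,0,0,0,0]]' 25;python3 -c "
from h import *
s=ctrl.state();print(s['wrist_torque'],s['joint_positions'])
im=ctrl.get_image('scene');u,v=287,216;a=im[v-60:v+60,u-70:u+70,::-1]
cv2.imwrite('pics/c4.png',cv2.resize(a,(700,600),interpolation=cv2.INTER_CUBIC))"
```

```text
clock: 4.7
tcp_pos: [0.509, 0.0165, 0.0626]
orientation: [-0.421, 0.907, 0.001, -0.002]
wrist_force: [0.2, 0.1, -0.2]
grip_width: 0.0854
grasp_force: 0.0
clock: 5.4
tcp_pos: [0.511, 0.0162, 0.0659]
orientation: [-0.421, 0.907, -0.001, 0.0]
wrist_force: [1.9, -3.2, 3.1]
grip_width: 0.0132
grasp_force: 27.0
[-0.76856072 -0.39855357 -0.00347105] [ 3.21578805e-02 -1.43441068e-02 -1.96535905e-01  1.38734071e+00
 -8.26162487e-04 -8.37479076e-01]
```

View pics/c4.png

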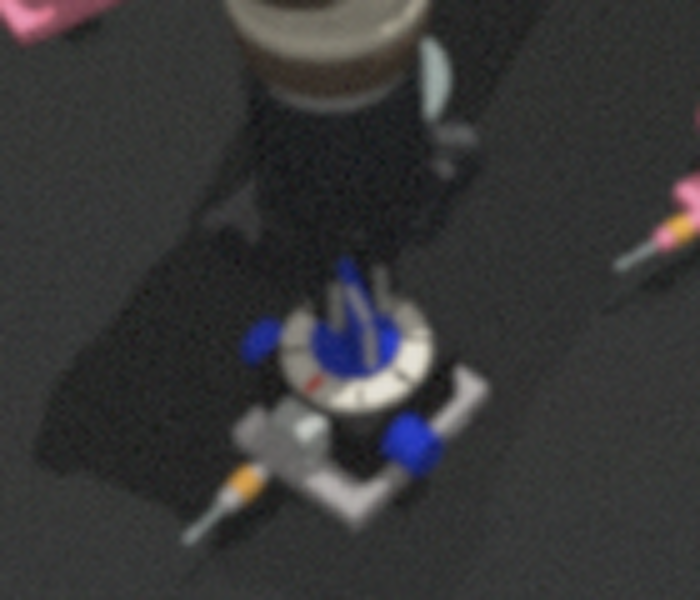

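The bar is held: the pads sit at (337,305) and (383,290) on either side of it, width 13 mm. I turn clockwise, fast first and then creeping.

```bash
cat > st.py <<'E'
from h import *
s=ctrl.state();M=R.from_quat(s['orientation']).as_matrix();print('t',s['clock'],'bar yaw',np.degrees(np.arctan2(-M[1,0],-M[0,0])).round(2),'F',s['wrist_force'].round(1),'T',s['wrist_torque'].round(2),'tcp',s['tcp_pos'].round(4),s['grip_width'].round(4))
E
python3 -m creep '[[-1,0,0,0,0,0,0.8],[-1,0,0,0,0,0,0.8],[-1,0,0,0,0,0,0.8],[-1,0,0,0,0,0,0.8],[-1,0,0,0,0,0,0.8],[-1,0,0,0,0,0,0.8],[-1,0,0,0,0,0,0.8],[-1,0,0,0,0,0,0.4],[-1,0,0,0,0,0,0]]' 30 >/dev/null; python3 st.py
python3 -m creep '[[-1,0,0,0,0,0,0.2],[-1,0,0,0,0,0,0.2],[-1,0,0,0,0,0,0]]' >/dev/null; python3 st.py
```

```text
Traceback (most recent call last):
  File "st.py", line 2, in <module>
    s=ctrl.state();M=R.from_quat(s['orientation']).as_matrix();print('t',s['clock'],'bar yaw',np.degrees(np.arctan2(-M[1,0],-M[0,0])).round(2),'F',s['wrist_force'].round(1),'T',s['wrist_torque'].round(2),'tcp',s['tcp_pos'].round(4),s['grip_width'].round(4))
                                                                                                                                                                                                                                        ^^^^^^^^^^^^^^^^^^^^^
AttributeError: 'float' object has no attribute 'round'
Traceback (most recent call last):
  File "st.py", line 2, in <module>
    s=ctrl.state();M=R.from_quat(s['orientation']).as_matrix();print('t',s['clock'],'bar yaw',np.degrees(np.arctan2(-M[1,0],-M[0,0])).round(2),'F',s['wrist_force'].round(1),'T',s['wrist_torque'].round(2),'tcp',s['tcp_pos'].round(4),s['grip_width'].round(4))
                                                                                                                                                                                                                                        ^^^^^^^^^^^^^^^^^^^^^
AttributeError: 'float' object has no attribute 'round'
```

```bash
sed -i "s/s\['grip_width'\].round(4)/round(s['grip_width'],4)/" st.py; python3 st.py
python3 -m creep '[[-1,0,0,0,0,0,0.1],[-1,0,0,0,0,0,0]]' >/dev/null; python3 st.py
```

```text
t 6.65 bar yaw -5.2 F [ 2.  -2.   5.2] T [-0.31 -0.4  -0.03] tcp [0.5109 0.0167 0.0659] 0.013
t 6.85 bar yaw -6.03 F [ 1.  -1.7  6.3] T [-0.27 -0.4  -0.03] tcp [0.5109 0.0167 0.0659] 0.0136
```

```bash
python3 -m creep '[[-1,0,0,0,0,0,0.2],[-1,0,0,0,0,0,0.2],[-1,0,0,0,0,0,0]]' >/dev/null; python3 st.py
python3 -m creep '[[-1,0,0,0,0,0,0.2],[-1,0,0,0,0,0,0]]' >/dev/null; python3 st.py
python3 -m creep '[[-1,0,0,0,0,0,0.2],[-1,0,0,0,0,0,0]]' >/dev/null; python3 st.py
python3 -m creep '[[-1,0,0,0,0,0,0.15],[-1,0,0,0,0,0,0]]' >/dev/null; python3 st.py
```

```text
t 7.15 bar yaw -9.5 F [ 1.5 -0.5  5.3] T [-0.19 -0.38 -0.07] tcp [0.5109 0.0167 0.0658] 0.0132
t 7.35 bar yaw -11.22 F [ 1.7 -1.1  5.1] T [-0.18 -0.39 -0.06] tcp [0.5109 0.0168 0.0659] 0.0133
t 7.55 bar yaw -12.93 F [ 2.6 -1.5  4.8] T [-0.16 -0.45 -0.11] tcp [0.5109 0.0168 0.0658] 0.0132
t 7.75 bar yaw -14.18 F [ 2.4 -1.7  5.7] T [-0.21 -0.42  0.34] tcp [0.5109 0.0168 0.0658] 0.0134
```

```bash
python3 -m creep '[[-1,0,0,0,0,0,0.1],[-1,0,0,0,0,0,0]]' >/dev/null; python3 st.py
python3 -m creep '[[-1,0,0,0,0,0,0.1],[-1,0,0,0,0,0,0]]' >/dev/null; python3 st.py
```

```text
t 7.95 bar yaw -15.0 F [ 2.  -1.6  5.4] T [-0.31 -0.39  0.64] tcp [0.5109 0.0168 0.0658] 0.013
t 8.15 bar yaw -15.84 F [ 1.8 -1.5  5.1] T [-0.28 -0.48  0.88] tcp [0.5109 0.0168 0.0658] 0.0132
```

Contact is at a yaw of about -13°, and the torque climbs steadily beyond it, so the screw has bottomed. Next I back off and watch the torque.

```bash
for i in 1; do python3 -m creep '[[-1,0,0,0,0,0,-0.15],[-1,0,0,0,0,0,0]]' >/dev/null; python3 st.py; python3 -m creep '[[-1,0,0,0,0,0,-0.1],[-1,0,0,0,0,0,0]]' >/dev/null; python3 st.py; python3 -m creep '[[-1,0,0,0,0,0,-0.1],[-1,0,0,0,0,0,0]]' >/dev/null; python3 st.py; python3 -m creep '[[-1,0,0,0,0,0,-0.2],[-1,0,0,0,0,0,0]]' >/dev/null; python3 st.py; done
```

```text
t 8.35 bar yaw -14.51 F [ 2.5 -2.1  5.3] T [-0.27 -0.38  0.52] tcp [0.5109 0.0168 0.0658] 0.0134
t 8.55 bar yaw -13.7 F [ 2.2 -0.1  5.4] T [-0.18 -0.43  0.18] tcp [0.5109 0.0168 0.0658] 0.0131
t 8.75 bar yaw -12.85 F [ 1.7 -1.3  5.4] T [-0.2  -0.38  0.02] tcp [0.5109 0.0168 0.0658] 0.0134
t 8.95 bar yaw -11.11 F [ 2.4 -0.4  4.5] T [-0.24 -0.39  0.04] tcp [0.5109 0.0167 0.0658] 0.013
```

```bash
python3 -m creep '[[-1,0,0,0,0,0,-0.7],[-1,0,0,0,0,0,-0.7],[-1,0,0,0,0,0,-0.7],[-1,0,0,0,0,0,-0.7],[-1,0,0,0,0,0,-0.7],[-1,0,0,0,0,0,-0.7],[-1,0,0,0,0,0,-0.7],[-1,0,0,0,0,0,0],[-1,0,0,0,0,0,0]]' >/dev/null; python3 st.py
```

```text
t 9.85 bar yaw 30.95 F [ 2.6 -3.3  4.9] T [-0.69 -0.42  0.07] tcp [0.5109 0.0163 0.0658] 0.0133
```

```bash
python3 -m creep '[[-1,0,0,0,0,0,-0.11],[-1,0,0,0,0,0,0],[-1,0,0,0,0,0,0]]' >/dev/null; python3 st.py; python3 -m creep '[[-0.4,0,0,0,0,0,0],[0,0,0,0,0,0,0],[0.5,0,0,0,0,0,0],[1,0,0,0,0,0,0],[1,0,0,0,0,0,0],[1,0,0,0,0,0,0]]'; python3 -m creep '[[1,0,0,-0.4,0,0,0],[1,0,0,-0.8,0,0,0],[1,0,0,-0.8,0,0,0],[1,0,0,-0.6,0,0,0],[1,0,0.7,0,0,0,0],[1,0,0.9,0,0,0,0],[1,0,0.9,0,0,0,0],[1,0,0.9,0,0,0,0],[1,0,0.9,0,0,0,0],[1,0,0.7,0,0,0,0]]'; python3 - <<'E'
from h import *
L=[]
for c,(x,y,w,h) in(("top",(300,155,60,55)),("scene",(255,200,65,60))):
    im=ctrl.get_image(c)[:,:,::-1]; cv2.imwrite(f"pics/{c}5.png",im); L.append(cv2.resize(im[y:y+h,x:x+w],(400,366),interpolation=cv2.INTER_CUBIC))
cv2.imwrite("pics/c5.png",np.hstack(L))
E
```

```text
t 10.15 bar yaw 31.88 F [ 2.3 -2.8  4.9] T [-0.68 -0.38  0.03] tcp [0.5109 0.0164 0.0658] 0.013
clock: 10.75
tcp_pos: [0.5105, 0.0166, 0.0654]
orientation: [-0.275, 0.962, 0.0, -0.0]
wrist_force: [0.6, -0.8, -0.6]
grip_width: 0.0851
grasp_force: 0.0
clock: 11.75
tcp_pos: [0.377, 0.2305, 0.1956]
orientation: [-0.275, 0.961, 0.0, 0.0]
wrist_force: [1.4, 0.3, -0.2]
grip_width: 0.0855
grasp_force: 0.0
```

View pics/c5.png

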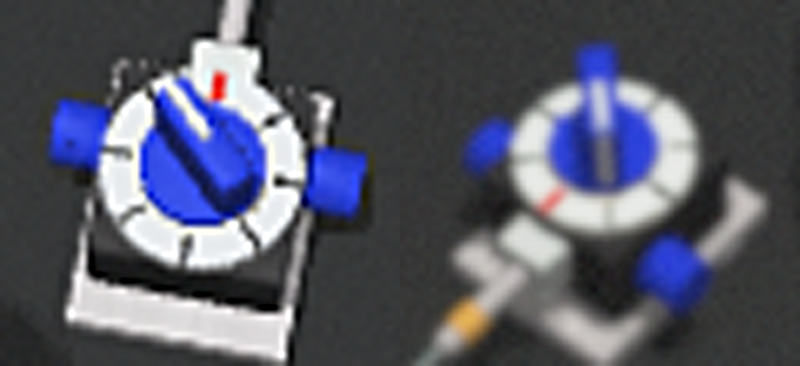

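The white line now runs from (208,135) to (168,88) in the top crop, one mark anticlockwise of the red mark at (219,87). In the scene crop it points at the black mark at (608,215), next to the red one. One numeric check follows.

```bash
python3 - <<'E'
from h import *
C=np.array([.5112,.0165])
for cam,(x,y,w,h) in(("top",(300,155,60,55)),("scene",(255,200,65,60))):
    im=cv2.imread(f"pics/{cam}5.png").astype(int)[y:y+h,x:x+w]
    wgt=np.clip(im[...,2]-np.maximum(im[...,0],im[...,1])-60,0,None)
    if cam=="scene": wgt[35:]=0
    v,u=np.nonzero(wgt); p=np.average(np.c_[u,v],axis=0,weights=wgt[v,u])
    P=back(cam,[p+[x,y]],.065)[0][:2]; print(cam,'red',p,np.degrees(np.arctan2(*(P-C)[::-1])))
T=lambda a,b:[300+a/6.667-.42,155+b/6.6545-.42]; S=lambda a,b:[255+(a-400)*65/400-.42,200+b*60/366-.42]
for cam,a,b in(("top",T(208,135),T(168,88)),("scene",S(598,80),S(602,130)),("top",T(215,205),T(250,180))):
    p=back(cam,[a,b],.107);d=p[1]-p[0];print(cam,np.degrees(np.arctan2(d[1],d[0])),p[:,:2].round(4).tolist())
print(ctrl.state()['clock'])
E
```

```text
top red [32.31229947 12.57005348] -11.514453137400396
scene red [24.09836066 32.5       ] -17.502609664282947
top 36.83423179012612 [[0.5115, 0.0158], [0.5282, 0.0282]]
scene 31.721287123055365 [[0.5071, 0.0134], [0.5273, 0.0259]]
top -55.723608809426324 [[0.4877, 0.0145], [0.4957, 0.0027]]
11.85
```

```bash
python3 -c "
from plant import ctrl
print(ctrl.hand_in())"
```

```text
the job is handed in; nothing more can be done
None
```

The blue wing screw was turned clockwise until it bottomed, backed off 45° by the tool's yaw reading (46–52° by the rougher camera check), and released. The black and grey screws were not touched, and the job was handed in at about 12 s.

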